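# Build up the mounting stack on a damper stud

### The job

Fit the mounting parts over the upright stud of the damper held in the square holder, in this order from the bottom: large rubber bush, square steel plate, small rubber bush, hexagonal steel collar. Lower each one down the stud until it lies flat on what is below it, rather than letting it drop, and let go of it. Leave the finished damper with the eye, the grease jar and the wrench where they are.

Things in the scene. Friction and masses are not known exactly. Their poses are not given: they have to be found in the camera images.
- damper: The target, fixed: a 90 x 90 x 22 mm aluminium holder block with an upright black damper body, 60 mm in diameter, its flat shoulder 50 mm above the table. From it rises a central round steel stud 16 mm in diameter, 62 mm long, the last 8 mm tapered; its end is 112 mm above the table. Origin: centre of the block's underside, on the stud's axis; z up the stud, x and y along the block's sides.
- large_bush: Loose black hard-rubber ring, the larger of two, lying flat: 54 mm outside diameter, 26 mm hole, 18 mm high, about 45 g. Does not squash. Origin: centre of its underside; z up along its axis.
- plate: Loose square steel plate lying flat: 54 x 54 mm, 10 mm thick, with a central 26 mm hole, about 180 g. Origin: centre of its underside; x and y square to its edges, z up.
- small_bush: Loose black hard-rubber ring, the smaller of two, lying flat: 38 mm outside diameter, 26 mm hole, 14 mm high, about 20 g. Does not squash. Origin: centre of its underside; z up along its axis.
- collar: Loose hexagonal steel collar like a big nut with a plain bore, lying flat: 40 mm across flats, 14 mm high, its six-sided hole 26 mm across flats; it slips over the stud without turning; about 85 g. Origin: centre of its underside; x is square to one pair of flats (the others 60 degrees on), z up.
- eye_damper: Bystander, loose: a finished black damper standing on its 56 mm wide cap, with a rod and an upright ring (the eye) on top, 156 mm tall. Stands 14 cm or more from the target. Origin: centre of its underside.
- jar: Bystander, loose: a small lidded grease jar, 44 mm in diameter, 55 mm high, standing upright among the parts. Origin: centre of its underside.
- wrench: Bystander, loose: a steel wrench about 160 mm long lying flat on the far side of the work. Origin: on its underside near the middle; x along its length.
Not all that is in view belongs to the job. What is shaped like the collar but yellow is not meant.

How it is judged:
By the outcome, as a careful person would: the job done as asked, in the order asked, and still so for the second after the job is handed in, with the robot touching nothing.
It also fails if it takes over 120 s, if anything falls off the work surface, if the arm or the gripper's body presses on something with over 40 N, if the wrist force passes 120 N, or if a joint passes its speed limit or range.

### The arm

A 6-joint arm with a two-finger parallel gripper is mounted at the origin on the work surface. World frame = base frame: x ahead of the robot, y to its left, z up, the work surface at z = 0. Lengths are in m, angles in rad, forces in N, time in s.
With the tool pointing down it reaches from about 0.375 to 0.9 m from the base axis. Payload 3.1 kg.
Tool frame: the origin (TCP) lies at the very end of the fingers, on their centre line; the grasp point (between the pads) lies 19 mm behind it; z points along the fingers, y is the direction in which the jaws open and shut (so a half turn about z gives the same grasp; the last joint's range is limited). The gripper opens to 85 mm and grips with 20 to 120 N. Pads are 22 mm wide; open, the fingers measure 114 mm over their backs; the gripper's body (76 mm by 85 mm) begins 54 mm behind the grasp point. The pads swing forward as they close: fully open they stand 13 mm farther back than shut.
Start: joints at [1.048, 0.527, 1.433, -0, 1.181, -0.178], TCP at [0.211, 0.588, 0.231] pointing down, gripper open.
Joint ranges: [-3.08, 3.08], [-0.75, 2.2], [0.22, 2.44], [-1.43, 4.57], [0, 2.65], [-2.85, 2.85]. Speed limits (rad/s): [2.79, 2.79, 3.14, 3.14, 3.14, 3.14].

### API

Orientations are given as a unit quaternion [x, y, z, w].
In Python, from station import manip gives the robot as it stands.
- The arm moves only by the tool send_rows, never from a script. Its argument "motion" is a list of rows, each an object with "gripper": the finger opening in mm, from 0 to 85.4; "travel": the shift along the tool's x, y, z in mm, a list of three; "rotation": the turn, a rotation vector about the tool's x, y, z in degrees, a list of three. In form: [{"gripper": gripper, "travel": [x, y, z], "rotation": [ax, ay, az]}, ...]. A call has 1 to 12 rows; each row shifts and turns the commanded pose from where the row before left it, along the tool's axes as they then stand; what a row does not reach is not made up. A row lasts 1/12 s, in which the tool goes at most 41.7 mm and 7.16 degrees, less where a joint would pass 70% of its speed; a pose out of reach is approached as far as the arm can. A call is refused whole if a number of a shift passes 41.7 or a number of a turn 7.16, either way. A call with a gripper value outside its range is refused whole. The fingers move at their own pace and stop on an object; "newtons" is the grip in N (left out, the last holds). Time passes only in rows, so rows that do not move let the fingers close. It gives the time, the measured TCP pose, the force and the opening at its end, in the units of the state.
- manip.sense(): the state, without advancing time (a new reading comes with each control period).
- manip.snapshot(name): name is "side" or "top"; returns the picture (420x560x3 uint8, red, green, blue); there is no depth.
- manip.calibration(name): a dict with "fx", "fy", "cx", "cy" (pixels), "k1" (the pictures are not rectified: a ray, as slopes to the right and down, at radius r is drawn at 1 + k1 r^2 times it, then the intrinsics apply), "cam_to_world" (4x4, takes a point from camera to world coordinates). Camera axes: x right, y down, z forward; pixel columns grow to the right and rows downward; lengths in m; the calibration is good to about 2 mm. A picture is of the moment at which its call begins. calibration takes no time and is no camera call.
- manip.sign_off(): hands the job in, once; it reports no verdict.
The state is a dict: "t": time; "q": joint angles; "qd": joint speeds; "tau": joint torques, N m; "tcp_pos": TCP position; "tool_rot": TCP orientation; "force": force on the tool from outside, world axes, zero at the start; "ft_torque": the same for the moment, N m; "finger_gap": opening from 0.0 (shut) to 1.0 (fully open).
Only numpy, scipy, OpenCV 4.12 (cv2) and the standard library are available. Lean on these libraries where they do the work, as an engineer would, in place of code of your own. Each camera call takes 0.05 s, during which the arm holds its last target. There are 200 camera calls.

## Working session

There is one attempt and no reset: what is moved stays moved. The work goes in short steps, Python scripts to look and compute and a tool call to move; the robot and the scene stay as the last step left them, time stands still between calls to the robot, and variables do not carry over. Pictures are saved under pics/ and viewed, about 12 in all and at most 16, crops included, and the job is handed in when it is done.

Besides the shell and the picture viewer there is one more tool, called after "Call:" by a JSON object that holds its "name" and its "arguments". send_rows: Moves the arm, as the interface text tells. Its arguments: {"type":"object","properties":{"motion":{"type":"array","items":{"type":"object","properties":{"gripper":{"type":"number"},"travel":{"type":"array","items":{"type":"number"}},"rotation":{"type":"array","items":{"type":"number"}}}}},"newtons":{"type":"number"}},"required":["motion"]}

```bash
ls; mkdir -p pics
cat > h.py <<'E'
import numpy as np, cv2
from station import manip
def ray(name,u,v):
    c=manip.calibration(name); M=np.array(c["cam_to_world"])
    x=(u-c["cx"])/c["fx"]; y=(v-c["cy"])/c["fy"]
    p=cv2.undistortPoints(np.array([[[u,v]]],float),np.array([[c["fx"],0,c["cx"]],[0,c["fy"],c["cy"]],[0,0,1]]),np.array([c["k1"],0,0,0,0.]))[0,0]
    return M[:3,3], M[:3,:3]@np.array([p[0],p[1],1])
def onplane(name,u,v,z):
    o,d=ray(name,u,v); return o+d*(z-o[2])/d[2]
def proj(name,P):
    c=manip.calibration(name); M=np.linalg.inv(np.array(c["cam_to_world"]))
    K=np.array([[c["fx"],0,c["cx"]],[0,c["fy"],c["cy"]],[0,0,1]])
    P=np.atleast_2d(np.array(P,float))
    return cv2.projectPoints(P,cv2.Rodrigues(M[:3,:3])[0],M[:3,3],K,np.array([c["k1"],0,0,0,0.]))[0][:,0]
def snap(name,fn):
    im=np.array(manip.snapshot(name))[:,:,::-1].copy(); cv2.imwrite(f"pics/{fn}.png",im); return im
E
python3 - <<'E'
from h import *
a=snap("top","t0");b=snap("side","s0")
for n in("top","side"):print(manip.calibration(n))
s=manip.sense();print({k:s[k] for k in("t","tcp_pos","tool_rot","force","finger_gap")})
E
```

```text
pics
{'fx': 423.4574429511092, 'fy': 423.4574429511092, 'cx': 279.23865019970975, 'cy': 208.237713242912, 'k1': -0.0024114493775671303, 'cam_to_world': array([[ 0.00306269, -0.99833051,  0.05767854,  0.56426472],
       [-0.99988765, -0.00221093,  0.01482537,  0.00252586],
       [-0.0146731 , -0.05771747, -0.99822512,  0.84125721],
       [ 0.        ,  0.        ,  0.        ,  1.        ]])}
{'fx': 406.6379019925431, 'fy': 406.6379019925431, 'cx': 276.53103816608024, 'cy': 207.42221562496115, 'k1': -0.06163200661159291, 'cam_to_world': array([[ 0.90353871, -0.30033734,  0.30563913,  0.43731012],
       [-0.42838564, -0.65004325,  0.62763805, -0.43167043],
       [ 0.01017551, -0.69802669, -0.71599945,  0.53280508],
       [ 0.        ,  0.        ,  0.        ,  1.        ]])}
{'t': 0.1, 'tcp_pos': array([0.21030557, 0.58786446, 0.23044935]), 'tool_rot': array([ 1.71071937e-01,  9.85258054e-01, -9.17487710e-04, -3.42105710e-04]), 'force': array([-0.56972756, -0.52589137, -0.00273989]), 'finger_gap': 1.0008982532454351}
```

View pics/t0.png

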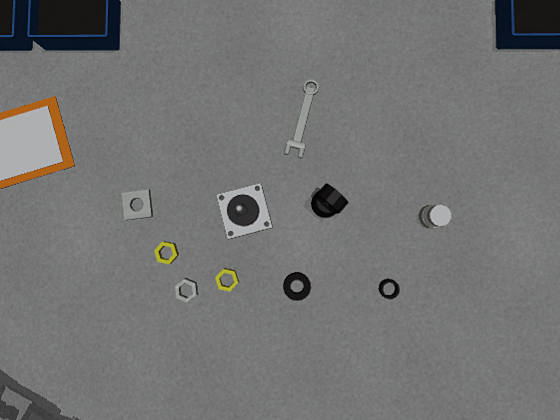

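View pics/s0.png

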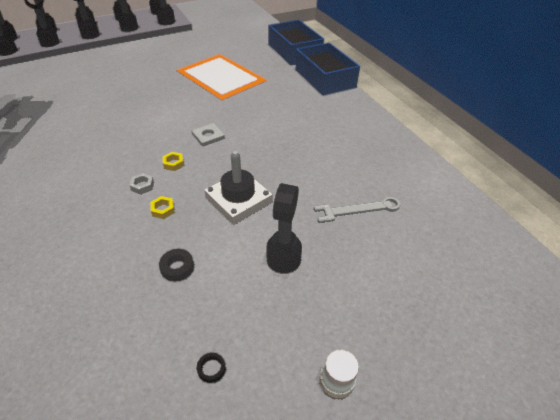

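The top view shows the holder at about (245,210), the large bush at (297,286), the small bush at (389,289), the plate at (137,205), the eye damper at (328,202), the jar at (437,215) and the wrench at (303,120).

There are three hexagons: grey at (186,290), yellow at (166,253) and yellow at (227,280). The grey one fits, since it is the only steel one. I'll confirm that in a crop and then measure.

Run:
```python
from h import *
im=cv2.imread("pics/t0.png"); cv2.imwrite("pics/crop1.png",cv2.resize(im[170:320,100:300],None,fx=4,fy=4,interpolation=cv2.INTER_CUBIC)[:600])
hsv=cv2.cvtColor(im,cv2.COLOR_BGR2HSV); V=hsv[...,2]
s=manip.calibration("top")
def comp(mask,u,v,r=35):
    m=np.zeros_like(mask); m[v-r:v+r,u-r:u+r]=mask[v-r:v+r,u-r:u+r]
    m=m.astype(np.uint8)*255
    cs,_=cv2.findContours(m,cv2.RETR_EXTERNAL,cv2.CHAIN_APPROX_NONE)
    return max(cs,key=cv2.contourArea)
print("bg",np.median(V[240:400,100:500]))
def W(c,z): return np.array([onplane("top",u,v,z)[:2] for u,v in c[:,0].astype(float)])
for nm,mask,u,v,z,r in [("large",V<60,297,286,.018,25),("small",V<60,389,289,.014,20),("plate",V>140,137,205,.010,28),("collar",V>140,186,290,.014,16),("block",V>170,245,210,.022,38)]:
    c=comp(mask,u,v,r); P=W(c,z)*1000
    (cx,cy),rad=cv2.minEnclosingCircle(P.astype(np.float32)); R=cv2.minAreaRect(P.astype(np.float32))
    print(nm,len(c),"circ",np.round([cx,cy,2*rad],1),"rect",np.round(R[0]+R[1]+(R[2],),1),"bbox",cv2.boundingRect(c))
    if nm=="collar": print(np.round(cv2.approxPolyDP(P.astype(np.float32),4,True)[:,0],1).tolist())
```

```text
bg 120.0
large 77 circ [462.3 -18.9  53.7] rect [ 4.629e+02 -1.890e+01  5.160e+01  5.200e+01  3.000e-01] bbox (283, 272, 28, 28)
small 55 circ [ 457.8 -196.5   40.4] rect [ 457.9 -196.    39.    35.5   44.9] bbox (378, 278, 21, 21)
plate 101 circ [619.5 298.7  71.5] rect [619.9 298.2  53.1  52.9   7.5] bbox (122, 190, 29, 30)
collar 61 circ [451.6 197.3  42.9] rect [451.7 197.4  40.5  39.    0.8] bbox (175, 280, 21, 22)
[[471.79998779296875, 203.5], [460.20001220703125, 217.0], [439.0, 214.6999969482422], [431.5, 193.10000610351562], [443.1000061035156, 177.6999969482422], [466.20001220703125, 182.0]]
block 189 circ [607.1  83.2 121.3] rect [607.4  83.8  86.7  87.2  15. ] bbox (217, 185, 55, 53)
```

View pics/crop1.png

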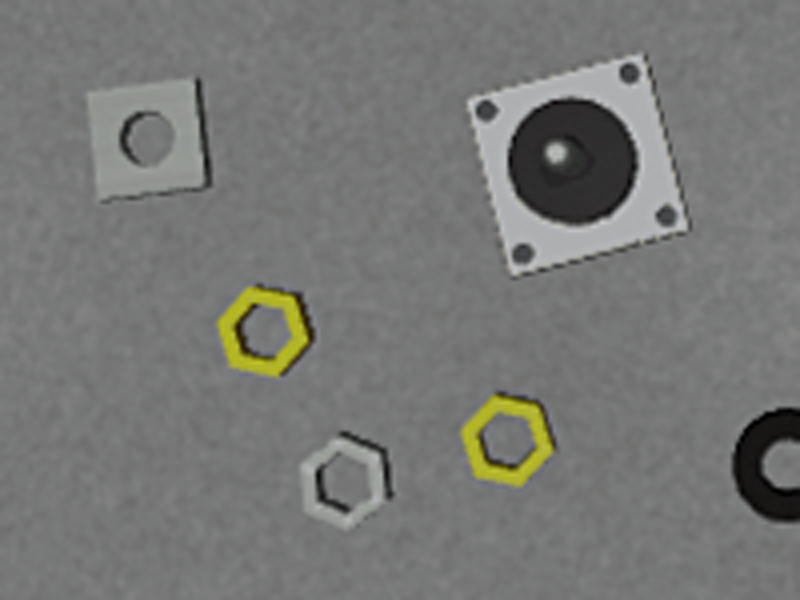

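The crop confirms it: the grey hexagon at (186,290) is the collar, and both neighbours are clearly yellow. Next I'll cross-check the centres with the side view.

Run:
```python
from h import *
for z in(.112,): print("tip top ray",np.round(onplane("top",238.7,207.7,z)*1000,1))
pts={"tip":(.6074,.0838,.112),"L":(.4623,-.0189,.018),"S":(.4578,-.1965,.014),"P":(.6197,.2984,.010),"C":(.4517,.1974,.014)}
im=cv2.resize(cv2.imread("pics/s0.png"),None,fx=2,fy=2,interpolation=cv2.INTER_CUBIC)
def tri(a,b):
    (o1,d1),(o2,d2)=ray("top",*a),ray("side",*b); t=np.linalg.lstsq(np.c_[d1,-d2],o2-o1,rcond=None)[0]; return o1+d1*t[0],o2+d2*t[1]
im0=cv2.imread("pics/s0.png"); V=cv2.cvtColor(im0,cv2.COLOR_BGR2HSV)[...,2]
print(np.round(np.array(tri((238.7,207.7),(235.5,153)))*1000,1))
R={"tip":8,"L":27,"S":19,"P":27,"C":20}
th=np.linspace(0,2*np.pi,60)
out=[]
for k,p in pts.items():
    r=R[k]/1000; C=np.c_[p[0]+r*np.cos(th),p[1]+r*np.sin(th),np.full(60,p[2])]
    if k=="tip": C=np.r_[C,C-[0,0,.03]]
    for q in proj("side",C): cv2.circle(im,tuple(np.int32(q*2+.5)),0,(0,0,255),1)
cv2.imwrite("pics/ov.png",im[180:780,160:760])
```

```text
tip top ray [607.2  83.4 112. ]
[[607.3  83.7 109.6]
 [610.1  82.8 109.7]]
```

View pics/ov.png

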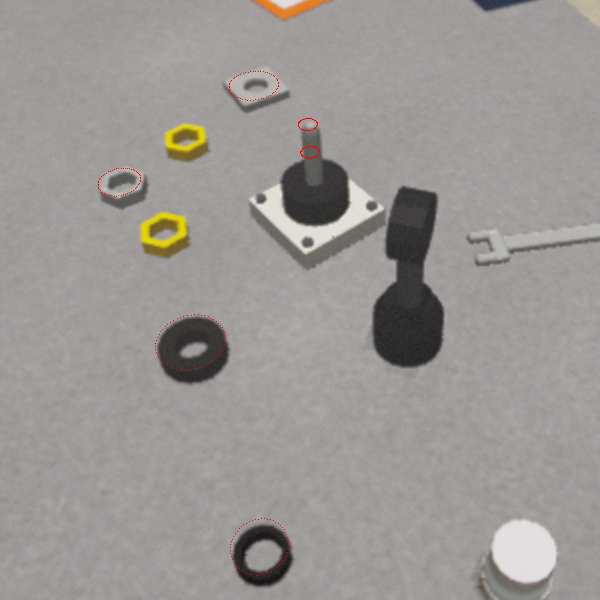

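The side overlay agrees with the top measurements to about 2 mm (rings drawn at large bush (195,347), collar (122,185), plate (254,86) and tip (308,124) in the crop). That's well inside the 5 mm clearance. Next is a helper for the tool-frame deltas.

```bash
cat >> h.py <<'E'
from scipy.spatial.transform import Rotation as Ro
def go(x,y,z,phi=None):
    "mm, deg: tool-frame travel to target; phi = world angle of tool y"
    s=manip.sense(); R=Ro.from_quat(s["tool_rot"]).as_matrix(); p=np.array(s["tcp_pos"])*1000
    cur=np.degrees(np.arctan2(R[1,1],R[0,1])); 
    print("t %.2f"%s["t"],"pos",p.round(1),"phi %.1f"%cur,"tilt",R[:2,2].round(4),"F",np.round(s["force"],1),"gap %.3f"%s["finger_gap"],"q6 %.2f"%s["q"][5])
    print("travel now",(R.T@(np.array([x,y,z])-p)).round(1))
    if phi is not None:
        a=(phi-cur+90)%180-90; R2=R@Ro.from_rotvec([0,0,-a],degrees=True).as_matrix()
        print("rot z",round(-a,1),"travel after rot",(R2.T@(np.array([x,y,z])-p)).round(1))
E
python3 -c "
from h import *
go(462.6,-18.9,100)"
```

```text
t 0.10 pos [210.3 587.9 230.4] phi 70.3 tilt [-0.001  -0.0017] F [-0.6 -0.5 -0. ] gap 1.001 q6 -0.18
travel now [-442.1 -485.9  131.2]
```

Call:
{"name": "send_rows", "arguments": {"motion": [{"travel": [-24.6, -27, 7], "gripper": 85}, {"travel": [-24.6, -27, 7], "gripper": 85}, {"travel": [-24.6, -27, 7], "gripper": 85}, {"travel": [-24.6, -27, 7], "gripper": 85}, {"travel": [-24.6, -27, 7], "gripper": 85}, {"travel": [-24.6, -27, 7], "gripper": 85}, {"travel": [-24.6, -27, 7], "gripper": 85}, {"travel": [-24.6, -27, 7], "gripper": 85}, {"travel": [-24.6, -27, 7], "gripper": 85}]}}

```text
validation failed for argument at $.mo...
```

Call:
{"name": "send_rows", "arguments": {"motion": [{"travel": [-24.6, -27, 7], "gripper": 85}, {"travel": [-24.6, -27, 7], "gripper": 85}, {"travel": [-24.6, -27, 7], "gripper": 85}, {"travel": [-24.6, -27, 7], "gripper": 85}, {"travel": [-24.6, -27, 7], "gripper": 85}, {"travel": [-24.6, -27, 7], "gripper": 85}, {"travel": [-24.6, -27, 7], "gripper": 85}, {"travel": [-24.6, -27, 7], "gripper": 85}, {"travel": [-24.6, -27, 7], "gripper": 85}, {"travel": [0, 0, 0], "gripper": 85}, {"travel": [0, 0, 0], "gripper": 85}]}}

```text
validation failed for argument at $.mo...
```

```bash
python3 -c "
from h import *
go(462.6,-18.9,4)
snap('side','s1')"
```

```text
t 0.10 pos [210.3 587.9 230.4] phi 70.3 tilt [-0.001  -0.0017] F [-0.6 -0.5 -0. ] gap 1.001 q6 -0.18
travel now [-442.1 -485.8  227.2]
```

View pics/s1.png

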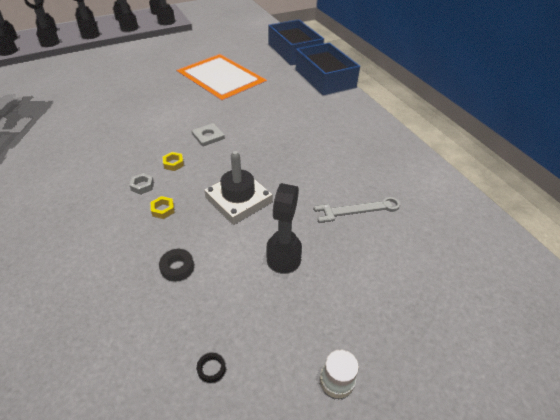

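Both moves were refused, so the scene hasn't changed. I suspect each row also needs the rotation field.

Call:
{"name": "send_rows", "arguments": {"motion": [{"gripper": 85, "travel": [-24.6, -27, 7], "rotation": [0, 0, 0]}, {"gripper": 85, "travel": [-24.6, -27, 7], "rotation": [0, 0, 0]}, {"gripper": 85, "travel": [-24.6, -27, 7], "rotation": [0, 0, 0]}, {"gripper": 85, "travel": [-24.6, -27, 7], "rotation": [0, 0, 0]}, {"gripper": 85, "travel": [-24.6, -27, 7], "rotation": [0, 0, 0]}, {"gripper": 85, "travel": [-24.6, -27, 7], "rotation": [0, 0, 0]}, {"gripper": 85, "travel": [-24.6, -27, 7], "rotation": [0, 0, 0]}, {"gripper": 85, "travel": [-24.6, -27, 7], "rotation": [0, 0, 0]}, {"gripper": 85, "travel": [-24.6, -27, 7], "rotation": [0, 0, 0]}]}}

```text
t: 0.9
tcp_pos: [0.3374, 0.2835, 0.1681]
tool_rot: [0.171, 0.985, 0.0, 0.0]
force: [0.9, -0.4, -0.1]
finger_gap: 0.993
```

Call:
{"name": "send_rows", "arguments": {"motion": [{"gripper": 85, "travel": [-24.6, -27, 7], "rotation": [0, 0, 0]}, {"gripper": 85, "travel": [-24.6, -27, 7], "rotation": [0, 0, 0]}, {"gripper": 85, "travel": [-24.6, -27, 7], "rotation": [0, 0, 0]}, {"gripper": 85, "travel": [-24.6, -27, 7], "rotation": [0, 0, 0]}, {"gripper": 85, "travel": [-24.6, -27, 7], "rotation": [0, 0, 0]}, {"gripper": 85, "travel": [-24.6, -27, 7], "rotation": [0, 0, 0]}, {"gripper": 85, "travel": [-24.6, -27, 7], "rotation": [0, 0, 0]}, {"gripper": 85, "travel": [-24.6, -27, 7], "rotation": [0, 0, 0]}, {"gripper": 85, "travel": [-24.6, -27, 7], "rotation": [0, 0, 0]}, {"gripper": 85, "travel": [0, 0, 0], "rotation": [0, 0, 0]}, {"gripper": 85, "travel": [0, 0, 0], "rotation": [0, 0, 0]}]}}

```text
t: 1.82
tcp_pos: [0.4646, -0.0203, 0.1048]
tool_rot: [0.173, 0.985, 0.0, 0.0]
force: [-0.5, 0.4, 0.5]
finger_gap: 0.995
```

```bash
python3 -c "
from h import *
go(462.6,-18.9,4)
im=snap('side','s2');cv2.imwrite('pics/s2c.png',cv2.resize(im[130:330,90:310],None,fx=2.5,fy=2.5))"
```

```text
t 1.82 pos [464.6 -20.3 104.8] phi 70.1 tilt [0.0001 0.0001] F [-0.5  0.4  0.5] gap 0.995 q6 -1.51
travel now [  2.3   0.7 100.8]
```

View pics/s2c.png

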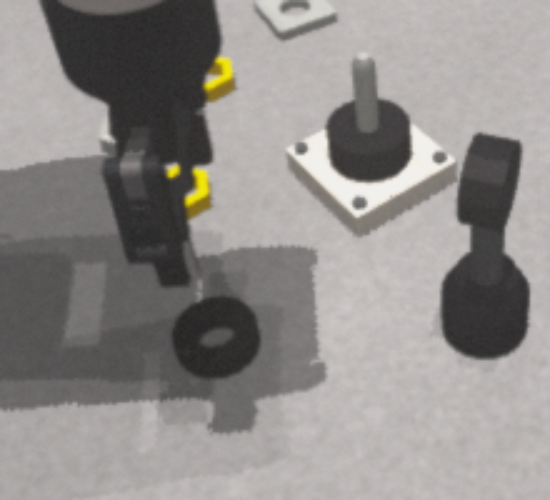

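The gripper is above the large bush (crop 215,337). I'll descend and close.

Call:
{"name": "send_rows", "arguments": {"motion": [{"gripper": 85, "travel": [0.3, 0.1, 20], "rotation": [0, 0, 0]}, {"gripper": 85, "travel": [0.3, 0.1, 20], "rotation": [0, 0, 0]}, {"gripper": 85, "travel": [0.3, 0.1, 20], "rotation": [0, 0, 0]}, {"gripper": 85, "travel": [0.3, 0.1, 18], "rotation": [0, 0, 0]}, {"gripper": 85, "travel": [0.3, 0.1, 12], "rotation": [0, 0, 0]}, {"gripper": 85, "travel": [0.4, 0.1, 8], "rotation": [0, 0, 0]}, {"gripper": 85, "travel": [0.4, 0.1, 3], "rotation": [0, 0, 0]}, {"gripper": 85, "travel": [0, 0, 0], "rotation": [0, 0, 0]}, {"gripper": 50, "travel": [0, 0, 0], "rotation": [0, 0, 0]}, {"gripper": 45, "travel": [0, 0, 0], "rotation": [0, 0, 0]}, {"gripper": 45, "travel": [0, 0, 0], "rotation": [0, 0, 0]}, {"gripper": 45, "travel": [0, 0, 0], "rotation": [0, 0, 0]}], "newtons": 40}}

```text
t: 2.87
tcp_pos: [0.4622, -0.017, 0.0057]
tool_rot: [0.171, 0.985, -0.0, 0.001]
force: [0.5, 2.8, 7.8]
finger_gap: 0.615
```

Call:
{"name": "send_rows", "arguments": {"motion": [{"gripper": 45, "travel": [0, 0, 0], "rotation": [0, 0, 0]}, {"gripper": 45, "travel": [0, 0, 0], "rotation": [0, 0, 0]}, {"gripper": 45, "travel": [0, 0, 0], "rotation": [0, 0, 0]}, {"gripper": 45, "travel": [0, 0, 0], "rotation": [0, 0, 0]}]}}

```text
t: 3.2
tcp_pos: [0.4622, -0.017, 0.0057]
tool_rot: [0.171, 0.985, -0.0, 0.001]
force: [-0.6, 1.4, 6.5]
finger_gap: 0.611
```

```bash
python3 -c "
from h import *
go(607.4,83.7,150)"
```

```text
t 3.20 pos [462.2 -17.    5.7] phi 70.3 tilt [ 0.0019 -0.0005] F [-0.6  1.4  6.5] gap 0.611 q6 -1.51
travel now [-103.   143.7 -144.1]
```

The fingers stopped at 0.611 of full opening, about 52 mm, so the bush is held. I'll lift it and carry it to above the stud.

Call:
{"name": "send_rows", "arguments": {"motion": [{"gripper": 45, "travel": [0, 0, -10], "rotation": [0, 0, 0]}, {"gripper": 45, "travel": [0, 0, -25], "rotation": [0, 0, 0]}, {"gripper": 45, "travel": [0, 0, -35], "rotation": [0, 0, 0]}, {"gripper": 45, "travel": [0, 0, -35], "rotation": [0, 0, 0]}, {"gripper": 45, "travel": [0, 0, -25], "rotation": [0, 0, 0]}, {"gripper": 45, "travel": [0, 0, -14], "rotation": [0, 0, 0]}, {"gripper": 45, "travel": [-20, 28, 0], "rotation": [0, 0, 0]}, {"gripper": 45, "travel": [-23, 32, 0], "rotation": [0, 0, 0]}, {"gripper": 45, "travel": [-23, 32, 0], "rotation": [0, 0, 0]}, {"gripper": 45, "travel": [-21, 29, 0], "rotation": [0, 0, 0]}, {"gripper": 45, "travel": [-16, 22.5, 0], "rotation": [0, 0, 0]}, {"gripper": 45, "travel": [0, 0, 0], "rotation": [0, 0, 0]}]}}

```text
t: 4.2
tcp_pos: [0.6123, 0.0861, 0.1499]
tool_rot: [0.17, 0.985, 0.001, 0.004]
force: [0.8, 0.3, -0.4]
finger_gap: 0.611
```

Call:
{"name": "send_rows", "arguments": {"motion": [{"gripper": 45, "travel": [0, 0, 0], "rotation": [0, 0, 0]}, {"gripper": 45, "travel": [0, 0, 0], "rotation": [0, 0, 0]}]}}

```text
t: 4.37
tcp_pos: [0.6057, 0.0833, 0.1484]
tool_rot: [0.171, 0.985, -0.0, -0.001]
force: [-0.5, -0.6, -0.2]
finger_gap: 0.61
```

```bash
python3 -c "
from h import *
go(607.4,83.7,60)
im=snap('side','s3');cv2.imwrite('pics/s3c.png',cv2.resize(im[60:260,130:330],None,fx=3,fy=3))"
```

```text
t 4.37 pos [605.7  83.3 148.4] phi 70.3 tilt [-0.0019 -0.0002] F [-0.5 -0.6 -0.2] gap 0.610 q6 -1.27
travel now [-1.6  1.1 88.4]
```

View pics/s3c.png

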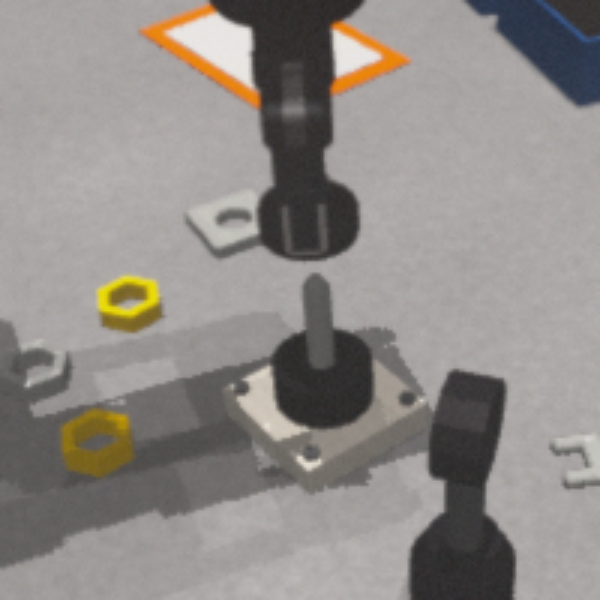

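The bush is level above the stud. In the crop its centre is at about x=308 and the stud tip at 316. I'll quantify the lateral offset in the side view.

Run:
```python
from h import *
im=cv2.imread("pics/s3.png");V=cv2.cvtColor(im,cv2.COLOR_BGR2GRAY)
r=np.array([.903,-.428,0])
ax=np.array([.6074,.0837,0])
def mid(v,u0,rad):
    row=V[v].astype(int); g=np.abs(np.diff(row)); 
    l=u0-rad+np.argmax(g[u0-rad:u0-2]);rr=u0+2+np.argmax(g[u0+2:u0+rad]); return (l+rr)/2+.5,l,rr
m=V<55
for v in (126,130,134,138): 
    us=[u for u in range(200,265) if m[v,u]]; print("bush",v,us[0],us[-1],(us[0]+us[-1])/2, proj("side",ax+[0,0,.152])[0])
for v in (158,164,170): print("stud",v,mid(v,236,9), "pred", [proj("side",ax+[0,0,z])[0].round(1).tolist() for z in(.105,.09,.075)] if v==158 else "")
a=proj("side",ax+[0,0,.15])[0];b=proj("side",ax+[0,0,.15]+r*.01)[0];print("px per 10mm",b-a)
```

```text
bush 126 219 247 233.0 [232.1306736  132.16848186]
bush 130 217 248 232.5 [232.1306736  132.16848186]
bush 134 218 247 232.5 [232.1306736  132.16848186]
bush 138 218 247 232.5 [232.1306736  132.16848186]
stud 158 (np.float64(235.0), np.int64(230), np.int64(239)) pred [[234.0, 155.3], [234.5, 162.3], [235.1, 169.0]]
stud 164 (np.float64(235.5), np.int64(230), np.int64(240)) pred 
stud 170 (np.float64(235.0), np.int64(229), np.int64(240)) pred 
px per 10mm [6.23498655 0.03763958]
```

The lateral alignment is within about 0.5 mm. I'll descend, slowing down near the shoulder.

Call:
{"name": "send_rows", "arguments": {"motion": [{"gripper": 45, "travel": [-1, 0.5, 10], "rotation": [0, 0, 0]}, {"gripper": 45, "travel": [0, 0, 12], "rotation": [0, 0, 0]}, {"gripper": 45, "travel": [0, 0, 14], "rotation": [0, 0, 0]}, {"gripper": 45, "travel": [0, 0, 14], "rotation": [0, 0, 0]}, {"gripper": 45, "travel": [0, 0, 14], "rotation": [0, 0, 0]}, {"gripper": 45, "travel": [0, 0, 12], "rotation": [0, 0, 0]}, {"gripper": 45, "travel": [0, 0, 8], "rotation": [0, 0, 0]}, {"gripper": 45, "travel": [0, 0, 4], "rotation": [0, 0, 0]}, {"gripper": 45, "travel": [0, 0, 1], "rotation": [0, 0, 0]}, {"gripper": 45, "travel": [0, 0, 0], "rotation": [0, 0, 0]}, {"gripper": 45, "travel": [0, 0, 0], "rotation": [0, 0, 0]}]}}

```text
t: 5.33
tcp_pos: [0.6087, 0.0835, 0.0598]
tool_rot: [0.171, 0.985, 0.0, 0.001]
force: [-1.1, 0.7, -0.2]
finger_gap: 0.615
```

```bash
python3 -c "
from h import *
go(607.4,83.7,55)"
```

```text
t 5.33 pos [608.7  83.5  59.8] phi 70.3 tilt [ 0.0012 -0.    ] F [-1.1  0.7 -0.2] gap 0.615 q6 -1.27
travel now [ 1.3 -0.3  4.8]
```

Call:
{"name": "send_rows", "arguments": {"motion": [{"gripper": 45, "travel": [0.5, 0, 1.5], "rotation": [0, 0, 0]}, {"gripper": 45, "travel": [0.5, 0, 1.5], "rotation": [0, 0, 0]}, {"gripper": 45, "travel": [0, 0, 1], "rotation": [0, 0, 0]}, {"gripper": 45, "travel": [0, 0, 0.5], "rotation": [0, 0, 0]}, {"gripper": 45, "travel": [0, 0, 0], "rotation": [0, 0, 0]}, {"gripper": 45, "travel": [0, 0, 0], "rotation": [0, 0, 0]}]}}

```text
t: 5.83
tcp_pos: [0.6074, 0.084, 0.0558]
tool_rot: [0.171, 0.985, 0.0, 0.0]
force: [-2.5, 0.4, 5.1]
finger_gap: 0.61
```

Contact came at z = 55.8 mm with 5 N, where I expected it at 55.7. I'll release and retreat up past the stud.

Call:
{"name": "send_rows", "arguments": {"motion": [{"gripper": 58, "travel": [0, 0, 0], "rotation": [0, 0, 0]}, {"gripper": 64, "travel": [0, 0, 0], "rotation": [0, 0, 0]}, {"gripper": 75, "travel": [0, 0, 0], "rotation": [0, 0, 0]}, {"gripper": 75, "travel": [0, 0, 0], "rotation": [0, 0, 0]}, {"gripper": 75, "travel": [0, 0, -10], "rotation": [0, 0, 0]}, {"gripper": 75, "travel": [0, 0, -25], "rotation": [0, 0, 0]}, {"gripper": 75, "travel": [0, 0, -30], "rotation": [0, 0, 0]}, {"gripper": 75, "travel": [0, 0, -30], "rotation": [0, 0, 0]}, {"gripper": 75, "travel": [0, 0, -20], "rotation": [0, 0, 0]}, {"gripper": 75, "travel": [0, 0, 0], "rotation": [0, 0, 0]}, {"gripper": 75, "travel": [0, 0, 0], "rotation": [0, 0, 0]}]}}

```text
t: 6.75
tcp_pos: [0.6082, 0.0839, 0.1718]
tool_rot: [0.171, 0.985, 0.0, 0.002]
force: [-0.2, 0.4, -0.3]
finger_gap: 0.879
```

```bash
python3 -c "
from h import *
go(619.8,298.3,60,97.5)"
```

```text
t 6.75 pos [608.2  83.9 171.8] phi 70.3 tilt [ 0.0039 -0.0002] F [-0.2  0.4 -0.3] gap 0.879 q6 -1.27
travel now [ 61.7 205.7 111.8]
rot z -27.2 travel after rot [-39.1 211.2 111.8]
```

Call:
{"name": "send_rows", "arguments": {"motion": [{"gripper": 80, "travel": [8.8, 29.4, 0], "rotation": [0, 0, 0]}, {"gripper": 80, "travel": [8.8, 29.4, 0], "rotation": [0, 0, 0]}, {"gripper": 80, "travel": [8.8, 29.4, 0], "rotation": [0, 0, 0]}, {"gripper": 80, "travel": [8.8, 29.4, 0], "rotation": [0, 0, 0]}, {"gripper": 80, "travel": [8.8, 29.4, 0], "rotation": [0, 0, 0]}, {"gripper": 80, "travel": [8.8, 29.4, 0], "rotation": [0, 0, 0]}, {"gripper": 80, "travel": [8.8, 29.3, 0], "rotation": [0, 0, 0]}, {"gripper": 80, "travel": [0, 0, 27], "rotation": [0, 0, -6.8]}, {"gripper": 80, "travel": [0, 0, 27], "rotation": [0, 0, -6.8]}, {"gripper": 80, "travel": [0, 0, 27], "rotation": [0, 0, -6.8]}, {"gripper": 80, "travel": [0, 0, 27], "rotation": [0, 0, -6.8]}, {"gripper": 80, "travel": [0, 0, 0], "rotation": [0, 0, 0]}]}}

```text
t: 7.75
tcp_pos: [0.6127, 0.2966, 0.0539]
tool_rot: [-0.066, 0.998, -0.002, -0.008]
force: [-1.4, -0.5, -1.3]
finger_gap: 0.937
```

```bash
python3 -c "
from h import *
im=snap('side','s4');cv2.imwrite('pics/s4c.png',cv2.resize(im[60:260,130:330],None,fx=3,fy=3))
go(619.8,298.3,1.5,97.5)"
```

```text
t 7.80 pos [614.6 297.2  56.9] phi 97.4 tilt [-0.0107 -0.0031] F [-0.4  0.6 -0. ] gap 0.938 q6 -1.41
travel now [-5.9  0.5 55.3]
rot z -0.1 travel after rot [-5.9  0.5 55.3]
```

View pics/s4c.png

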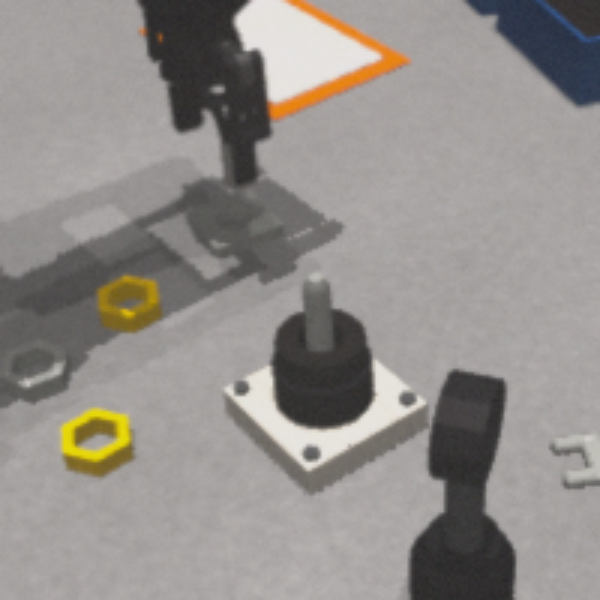

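The large bush lies flat and centred on the shoulder (crop 322,350). The arm is still settling over the plate, so I'll let it settle before descending.

Call:
{"name": "send_rows", "arguments": {"motion": [{"gripper": 80, "travel": [0, 0, 15], "rotation": [0, 0, 0]}, {"gripper": 80, "travel": [0, 0, 0], "rotation": [0, 0, 0]}, {"gripper": 80, "travel": [0, 0, 0], "rotation": [0, 0, 0]}, {"gripper": 80, "travel": [0, 0, 0], "rotation": [0, 0, 0]}]}}

```text
t: 8.13
tcp_pos: [0.6194, 0.2984, 0.0483]
tool_rot: [-0.065, 0.998, 0.0, 0.001]
force: [-0.3, 0.1, -0.1]
finger_gap: 0.943
```

```bash
python3 -c "
from h import *
go(619.8,298.3,1.5,97.5)"
```

```text
t 8.13 pos [619.4 298.4  48.3] phi 97.4 tilt [0.0018 0.0005] F [-0.3  0.1 -0.1] gap 0.943 q6 -1.41
travel now [-0.3 -0.2 46.8]
rot z -0.1 travel after rot [-0.3 -0.2 46.8]
```

Call:
{"name": "send_rows", "arguments": {"motion": [{"gripper": 80, "travel": [0, 0, 14], "rotation": [0, 0, 0]}, {"gripper": 80, "travel": [0, 0, 14], "rotation": [0, 0, 0]}, {"gripper": 80, "travel": [0, 0, 10], "rotation": [0, 0, 0]}, {"gripper": 80, "travel": [0, 0, 6], "rotation": [0, 0, 0]}, {"gripper": 80, "travel": [0, 0, 3], "rotation": [0, 0, 0]}, {"gripper": 80, "travel": [0, 0, 0], "rotation": [0, 0, 0]}, {"gripper": 65, "travel": [0, 0, 0], "rotation": [0, 0, 0]}, {"gripper": 52, "travel": [0, 0, 0], "rotation": [0, 0, 0]}, {"gripper": 45, "travel": [0, 0, 0], "rotation": [0, 0, 0]}, {"gripper": 45, "travel": [0, 0, 0], "rotation": [0, 0, 0]}, {"gripper": 45, "travel": [0, 0, 0], "rotation": [0, 0, 0]}, {"gripper": 45, "travel": [0, 0, 0], "rotation": [0, 0, 0]}], "newtons": 60}}

```text
t: 9.13
tcp_pos: [0.6195, 0.2986, 0.0009]
tool_rot: [-0.065, 0.998, 0.0, 0.001]
force: [-0.5, -0.6, 4.0]
finger_gap: 0.603
```

Call:
{"name": "send_rows", "arguments": {"motion": [{"gripper": 45, "travel": [0, 0, 0], "rotation": [0, 0, 0]}, {"gripper": 45, "travel": [0, 0, 0], "rotation": [0, 0, 0]}, {"gripper": 45, "travel": [0, 0, 0], "rotation": [0, 0, 0]}]}}

```text
t: 9.38
tcp_pos: [0.6195, 0.2986, 0.0009]
tool_rot: [-0.065, 0.998, 0.0, 0.001]
force: [1.5, -0.2, 5.4]
finger_gap: 0.607
```

```bash
python3 -c "
from h import *
go(607.4,83.7,150,105)"
```

```text
t 9.38 pos [619.5 298.6   0.9] phi 97.5 tilt [0.0021 0.0006] F [ 1.5 -0.2  5.4] gap 0.607 q6 -1.41
travel now [  39.8 -211.4 -149.3]
rot z -7.5 travel after rot [  67.  -204.5 -149.3]
```

Call:
{"name": "send_rows", "arguments": {"motion": [{"gripper": 45, "travel": [0, 0, -10], "rotation": [0, 0, 0]}, {"gripper": 45, "travel": [0, 0, -25], "rotation": [0, 0, 0]}, {"gripper": 45, "travel": [0, 0, -35], "rotation": [0, 0, 0]}, {"gripper": 45, "travel": [0, 0, -35], "rotation": [0, 0, 0]}, {"gripper": 45, "travel": [0, 0, -30], "rotation": [0, 0, 0]}, {"gripper": 45, "travel": [0, 0, -16], "rotation": [0, 0, 0]}, {"gripper": 45, "travel": [3.8, -20, 0], "rotation": [0, 0, 0]}, {"gripper": 45, "travel": [6, -32, 0], "rotation": [0, 0, 0]}, {"gripper": 45, "travel": [6, -32, 0], "rotation": [0, 0, 0]}, {"gripper": 45, "travel": [6, -32, 0], "rotation": [0, 0, 0]}, {"gripper": 45, "travel": [6, -32, 0], "rotation": [0, 0, 0]}, {"gripper": 45, "travel": [6, -32, 0], "rotation": [0, 0, 0]}]}}

```text
t: 10.38
tcp_pos: [0.6074, 0.1142, 0.1505]
tool_rot: [-0.066, 0.998, 0.0, -0.001]
force: [-0.2, 0.2, -1.5]
finger_gap: 0.61
```

Call:
{"name": "send_rows", "arguments": {"motion": [{"gripper": 45, "travel": [4, -21, 0], "rotation": [0, 0, 0]}, {"gripper": 45, "travel": [2, -10.4, 0], "rotation": [0, 0, 0]}, {"gripper": 45, "travel": [0, 0, 0], "rotation": [0, 0, -2.5]}, {"gripper": 45, "travel": [0, 0, 0], "rotation": [0, 0, -2.5]}, {"gripper": 45, "travel": [0, 0, 0], "rotation": [0, 0, -2.5]}, {"gripper": 45, "travel": [0, 0, 0], "rotation": [0, 0, 0]}, {"gripper": 45, "travel": [0, 0, 0], "rotation": [0, 0, 0]}, {"gripper": 45, "travel": [0, 0, 0], "rotation": [0, 0, 0]}]}}

```text
t: 11.05
tcp_pos: [0.6065, 0.0841, 0.1507]
tool_rot: [-0.13, 0.991, 0.0, -0.0]
force: [-0.2, -0.4, -1.5]
finger_gap: 0.611
```

```bash
python3 -c "
from h import *
go(607.4,83.7,73,105)
im=snap('side','s5');cv2.imwrite('pics/s5c.png',cv2.resize(im[60:260,130:330],None,fx=3,fy=3))"
```

```text
t 11.05 pos [606.5  84.1 150.7] phi 105.0 tilt [-0.0006  0.0002] F [-0.2 -0.4 -1.5] gap 0.611 q6 -1.88
travel now [-0.8 -0.7 77.7]
rot z -0.0 travel after rot [-0.8 -0.7 77.7]
```

View pics/s5c.png

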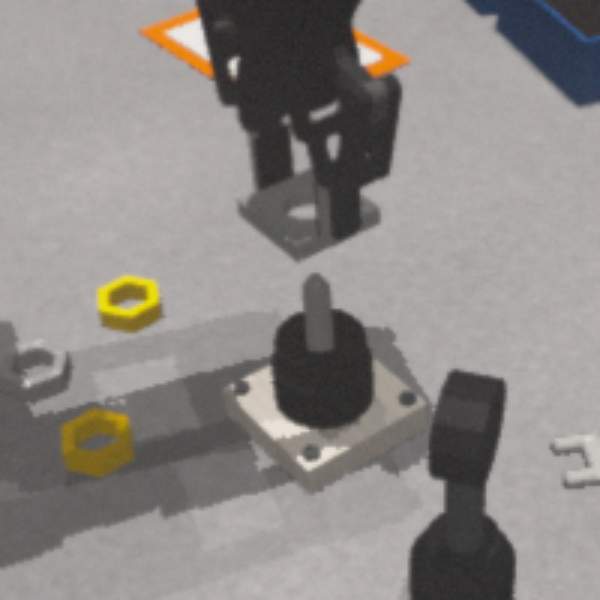

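The plate hangs level at (309,212), where a centred plate should appear at 308. I'll lower it.

Call:
{"name": "send_rows", "arguments": {"motion": [{"gripper": 45, "travel": [-0.8, -0.5, 10], "rotation": [0, 0, 0]}, {"gripper": 45, "travel": [0, 0, 13], "rotation": [0, 0, 0]}, {"gripper": 45, "travel": [0, 0, 13], "rotation": [0, 0, 0]}, {"gripper": 45, "travel": [0, 0, 13], "rotation": [0, 0, 0]}, {"gripper": 45, "travel": [0, 0, 13], "rotation": [0, 0, 0]}, {"gripper": 45, "travel": [0, 0, 10], "rotation": [0, 0, 0]}, {"gripper": 45, "travel": [0, 0, 4], "rotation": [0, 0, 0]}, {"gripper": 45, "travel": [0, 0, 2], "rotation": [0, 0, 0]}, {"gripper": 45, "travel": [0, 0, 0], "rotation": [0, 0, 0]}, {"gripper": 45, "travel": [0, 0, 0], "rotation": [0, 0, 0]}]}}

```text
t: 11.93
tcp_pos: [0.6081, 0.0833, 0.0732]
tool_rot: [-0.131, 0.991, -0.0, 0.0]
force: [0.3, 0.4, -1.4]
finger_gap: 0.61
```

Call:
{"name": "send_rows", "arguments": {"motion": [{"gripper": 45, "travel": [0, 0, 1.5], "rotation": [0, 0, 0]}, {"gripper": 45, "travel": [0, 0, 1.5], "rotation": [0, 0, 0]}, {"gripper": 45, "travel": [0, 0, 1], "rotation": [0, 0, 0]}, {"gripper": 45, "travel": [0, 0, 0], "rotation": [0, 0, 0]}, {"gripper": 45, "travel": [0, 0, 0], "rotation": [0, 0, 0]}]}}

```text
t: 12.35
tcp_pos: [0.6078, 0.0833, 0.069]
tool_rot: [-0.131, 0.991, -0.0, 0.0]
force: [0.1, -0.6, -1.7]
finger_gap: 0.602
```

No contact yet at z = 69.0, so I'll continue in small steps.

Call:
{"name": "send_rows", "arguments": {"motion": [{"gripper": 45, "travel": [0, 0, 0.6], "rotation": [0, 0, 0]}, {"gripper": 45, "travel": [0, 0, 0.6], "rotation": [0, 0, 0]}, {"gripper": 45, "travel": [0, 0, 0], "rotation": [0, 0, 0]}, {"gripper": 45, "travel": [0, 0, 0], "rotation": [0, 0, 0]}]}}

```text
t: 12.68
tcp_pos: [0.6077, 0.0833, 0.0689]
tool_rot: [-0.131, 0.991, -0.0, 0.0]
force: [-2.2, 0.0, 6.2]
finger_gap: 0.609
```

Contact: the force reads +6 N and z has stopped at 68.9, against 69 expected. I'll release and go on to the small bush.

Call:
{"name": "send_rows", "arguments": {"motion": [{"gripper": 58, "travel": [0, 0, 0], "rotation": [0, 0, 0]}, {"gripper": 64, "travel": [0, 0, 0], "rotation": [0, 0, 0]}, {"gripper": 75, "travel": [0, 0, 0], "rotation": [0, 0, 0]}, {"gripper": 75, "travel": [0, 0, 0], "rotation": [0, 0, 0]}, {"gripper": 75, "travel": [0, 0, -10], "rotation": [0, 0, 0]}, {"gripper": 75, "travel": [0, 0, -25], "rotation": [0, 0, 0]}, {"gripper": 75, "travel": [0, 0, -30], "rotation": [0, 0, 0]}, {"gripper": 75, "travel": [0, 0, -35], "rotation": [0, 0, 0]}, {"gripper": 75, "travel": [0, 0, -25], "rotation": [0, 0, 0]}, {"gripper": 75, "travel": [0, 0, 0], "rotation": [0, 0, 0]}, {"gripper": 75, "travel": [0, 0, 0], "rotation": [0, 0, 0]}]}}

```text
t: 13.6
tcp_pos: [0.6089, 0.0832, 0.1952]
tool_rot: [-0.131, 0.991, -0.0, 0.003]
force: [-0.4, 0.0, -0.1]
finger_gap: 0.879
```

```bash
python3 -c "
from h import *
go(457.9,-196.2,60)
"
```

```text
t 13.60 pos [608.9  83.2 195.2] phi 105.0 tilt [ 0.0051 -0.0002] F [-0.4  0.  -0.1] gap 0.879 q6 -1.88
travel now [ 218.9 -230.6  134.5]
```

Call:
{"name": "send_rows", "arguments": {"motion": [{"gripper": 75, "travel": [24.3, -25.6, 0], "rotation": [0, 0, 0]}, {"gripper": 75, "travel": [24.3, -25.6, 0], "rotation": [0, 0, 0]}, {"gripper": 75, "travel": [24.3, -25.6, 0], "rotation": [0, 0, 0]}, {"gripper": 75, "travel": [24.3, -25.6, 0], "rotation": [0, 0, 0]}, {"gripper": 75, "travel": [24.3, -25.6, 0], "rotation": [0, 0, 0]}, {"gripper": 75, "travel": [24.3, -25.6, 0], "rotation": [0, 0, 0]}, {"gripper": 75, "travel": [24.3, -25.6, 0], "rotation": [0, 0, 0]}, {"gripper": 75, "travel": [24.3, -25.6, 20], "rotation": [0, 0, 0]}, {"gripper": 75, "travel": [24.3, -25.6, 35], "rotation": [0, 0, 0]}, {"gripper": 75, "travel": [0, 0, 35], "rotation": [0, 0, 0]}, {"gripper": 75, "travel": [0, 0, 35], "rotation": [0, 0, 0]}, {"gripper": 75, "travel": [0, 0, 10], "rotation": [0, 0, 0]}]}}

```text
t: 14.6
tcp_pos: [0.4549, -0.1894, 0.0586]
tool_rot: [-0.129, 0.992, 0.004, -0.004]
force: [-0.4, 0.4, 0.3]
finger_gap: 0.88
```

Call:
{"name": "send_rows", "arguments": {"motion": [{"gripper": 75, "travel": [0, 0, 0], "rotation": [0, 0, 0]}, {"gripper": 75, "travel": [0, 0, 0], "rotation": [0, 0, 0]}, {"gripper": 75, "travel": [0, 0, 0], "rotation": [0, 0, 0]}]}}

```text
t: 14.85
tcp_pos: [0.4597, -0.191, 0.0644]
tool_rot: [-0.131, 0.991, -0.001, 0.001]
force: [0.1, -0.2, 0.2]
finger_gap: 0.877
```

```bash
python3 -c "
from h import *
go(457.9,-196.2,3.5)
im=snap('side','s6');cv2.imwrite('pics/s6c.png',cv2.resize(im[100:400,120:400],None,fx=2,fy=2))"
```

```text
t 14.85 pos [ 459.7 -191.    64.4] phi 105.1 tilt [ 0.0017 -0.0012] F [ 0.1 -0.2  0.2] gap 0.877 q6 -2.45
travel now [ 3.2 -4.5 60.9]
```

View pics/s6c.png

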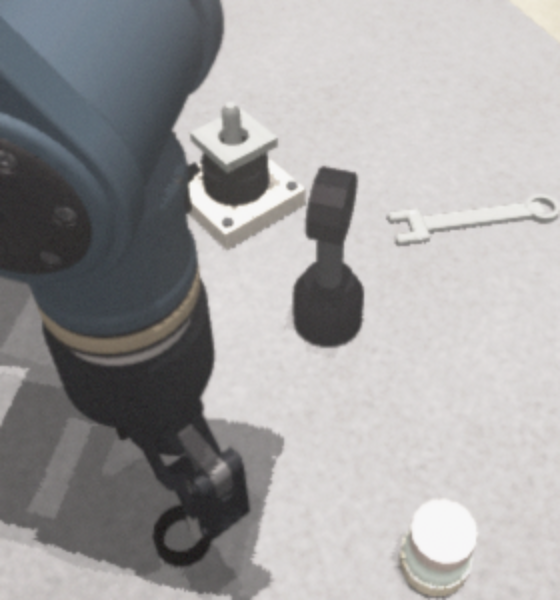

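The plate sits flat and square on the large bush (crop 233,140), and the gripper is over the small bush at (180,537). I'll correct the position, descend and grip.

Call:
{"name": "send_rows", "arguments": {"motion": [{"gripper": 70, "travel": [3.2, -4.5, 15], "rotation": [0, 0, 0]}, {"gripper": 70, "travel": [0, 0, 15], "rotation": [0, 0, 0]}, {"gripper": 70, "travel": [0, 0, 14], "rotation": [0, 0, 0]}, {"gripper": 70, "travel": [0, 0, 10], "rotation": [0, 0, 0]}, {"gripper": 70, "travel": [0, 0, 5], "rotation": [0, 0, 0]}, {"gripper": 70, "travel": [0, 0, 1.5], "rotation": [0, 0, 0]}, {"gripper": 70, "travel": [0, 0, 0], "rotation": [0, 0, 0]}, {"gripper": 50, "travel": [0, 0, 0], "rotation": [0, 0, 0]}, {"gripper": 38, "travel": [0, 0, 0], "rotation": [0, 0, 0]}, {"gripper": 30, "travel": [0, 0, 0], "rotation": [0, 0, 0]}, {"gripper": 30, "travel": [0, 0, 0], "rotation": [0, 0, 0]}, {"gripper": 30, "travel": [0, 0, 0], "rotation": [0, 0, 0]}], "newtons": 35}}

```text
t: 15.9
tcp_pos: [0.4573, -0.1963, 0.0037]
tool_rot: [-0.131, 0.991, -0.001, 0.001]
force: [0.6, -0.3, 5.1]
finger_gap: 0.412
```

Call:
{"name": "send_rows", "arguments": {"motion": [{"gripper": 30, "travel": [0, 0, 0], "rotation": [0, 0, 0]}, {"gripper": 30, "travel": [0, 0, 0], "rotation": [0, 0, 0]}, {"gripper": 30, "travel": [0, 0, 0], "rotation": [0, 0, 0]}, {"gripper": 30, "travel": [0, 0, 0], "rotation": [0, 0, 0]}]}}

```text
t: 16.23
tcp_pos: [0.4573, -0.1963, 0.0037]
tool_rot: [-0.131, 0.991, -0.001, 0.001]
force: [0.4, 0.6, 6.0]
finger_gap: 0.412
```

```bash
python3 -c "
from h import *
go(607.4,83.7,170)
"
```

```text
t 16.23 pos [ 457.3 -196.3    3.7] phi 105.0 tilt [ 0.0012 -0.0009] F [0.4 0.6 6. ] gap 0.412 q6 -2.46
travel now [-217.7  231.4 -166.4]
```

Call:
{"name": "send_rows", "arguments": {"motion": [{"gripper": 30, "travel": [0, 0, -10], "rotation": [0, 0, 0]}, {"gripper": 30, "travel": [0, 0, -25], "rotation": [0, 0, 0]}, {"gripper": 30, "travel": [0, 0, -35], "rotation": [0, 0, 0]}, {"gripper": 30, "travel": [0, 0, -35], "rotation": [0, 0, 0]}, {"gripper": 30, "travel": [0, 0, -35], "rotation": [0, 0, 0]}, {"gripper": 30, "travel": [0, 0, -30], "rotation": [0, 0, 0]}, {"gripper": 30, "travel": [0, 0, -16], "rotation": [0, 0, 0]}, {"gripper": 30, "travel": [-12.7, 13.4, 0], "rotation": [0, 0, 0]}, {"gripper": 30, "travel": [-25, 26.5, 0], "rotation": [0, 0, 0]}, {"gripper": 30, "travel": [-25, 26.5, 0], "rotation": [0, 0, 0]}, {"gripper": 30, "travel": [-25, 26.5, 0], "rotation": [0, 0, 0]}, {"gripper": 30, "travel": [-25, 26.5, 0], "rotation": [0, 0, 0]}]}}

```text
t: 17.23
tcp_pos: [0.5349, -0.0501, 0.1896]
tool_rot: [-0.13, 0.991, -0.0, 0.0]
force: [0.6, -1.2, -0.6]
finger_gap: 0.414
```

Call:
{"name": "send_rows", "arguments": {"motion": [{"gripper": 30, "travel": [-25, 26.5, 0], "rotation": [0, 0, 0]}, {"gripper": 30, "travel": [-25, 26.5, 0], "rotation": [0, 0, 0]}, {"gripper": 30, "travel": [-25, 26.5, 0], "rotation": [0, 0, 0]}, {"gripper": 30, "travel": [-20, 21.5, 0], "rotation": [0, 0, 0]}, {"gripper": 30, "travel": [-10, 11, 0], "rotation": [0, 0, 0]}, {"gripper": 30, "travel": [0, 0, 15], "rotation": [0, 0, 0]}, {"gripper": 30, "travel": [0, 0, 15], "rotation": [0, 0, 0]}, {"gripper": 30, "travel": [0, 0, 10], "rotation": [0, 0, 0]}, {"gripper": 30, "travel": [0, 0, 0], "rotation": [0, 0, 0]}, {"gripper": 30, "travel": [0, 0, 0], "rotation": [0, 0, 0]}, {"gripper": 30, "travel": [0, 0, 0], "rotation": [0, 0, 0]}]}}

```text
t: 18.15
tcp_pos: [0.6075, 0.0832, 0.1494]
tool_rot: [-0.13, 0.991, -0.0, 0.0]
force: [0.0, -0.3, -0.7]
finger_gap: 0.411
```

```bash
python3 -c "
from h import *
go(607.4,83.7,86)
im=snap('side','s7');cv2.imwrite('pics/s7c.png',cv2.resize(im[60:260,130:330],None,fx=3,fy=3))
u=(proj('side',[.6074,.0837,.154])[0]+[.6,0]-[130,60])*3;print(u)"
```

```text
t 18.15 pos [607.5  83.2 149.4] phi 105.0 tilt [ 0.0008 -0.0001] F [ 0.  -0.3 -0.7] gap 0.411 q6 -1.88
travel now [ 0.   0.5 63.4]
[307.94364608 213.39373487]
```

View pics/s7c.png

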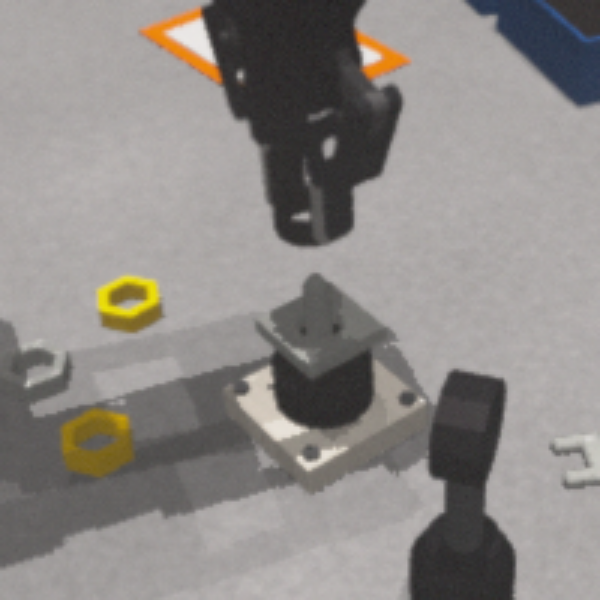

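The small bush is level, its centre at about 310 against 308 expected. I'll lower it; contact should come at z of about 81.7.

Call:
{"name": "send_rows", "arguments": {"motion": [{"gripper": 30, "travel": [0, 0, 8], "rotation": [0, 0, 0]}, {"gripper": 30, "travel": [0, 0, 12], "rotation": [0, 0, 0]}, {"gripper": 30, "travel": [0, 0, 13], "rotation": [0, 0, 0]}, {"gripper": 30, "travel": [0, 0, 13], "rotation": [0, 0, 0]}, {"gripper": 30, "travel": [0, 0, 10], "rotation": [0, 0, 0]}, {"gripper": 30, "travel": [0, 0, 5], "rotation": [0, 0, 0]}, {"gripper": 30, "travel": [0, 0, 2], "rotation": [0, 0, 0]}, {"gripper": 30, "travel": [0, 0, 1.5], "rotation": [0, 0, 0]}, {"gripper": 30, "travel": [0, 0, 1.5], "rotation": [0, 0, 0]}, {"gripper": 30, "travel": [0, 0, 1], "rotation": [0, 0, 0]}, {"gripper": 30, "travel": [0, 0, 0], "rotation": [0, 0, 0]}, {"gripper": 30, "travel": [0, 0, 0], "rotation": [0, 0, 0]}]}}

```text
t: 19.2
tcp_pos: [0.6075, 0.0838, 0.0822]
tool_rot: [-0.131, 0.991, -0.0, 0.0]
force: [-0.5, -0.4, 0.8]
finger_gap: 0.419
```

Call:
{"name": "send_rows", "arguments": {"motion": [{"gripper": 30, "travel": [0, 0, 0.6], "rotation": [0, 0, 0]}, {"gripper": 30, "travel": [0, 0, 0.6], "rotation": [0, 0, 0]}, {"gripper": 30, "travel": [0, 0, 0], "rotation": [0, 0, 0]}, {"gripper": 30, "travel": [0, 0, 0], "rotation": [0, 0, 0]}]}}

```text
t: 19.53
tcp_pos: [0.6076, 0.0838, 0.0817]
tool_rot: [-0.131, 0.991, -0.0, 0.001]
force: [-1.3, -0.1, 5.1]
finger_gap: 0.41
```

Contact came at z = 81.7 with 5 N. I'll release.

Call:
{"name": "send_rows", "arguments": {"motion": [{"gripper": 42, "travel": [0, 0, 0], "rotation": [0, 0, 0]}, {"gripper": 48, "travel": [0, 0, 0], "rotation": [0, 0, 0]}, {"gripper": 60, "travel": [0, 0, 0], "rotation": [0, 0, 0]}, {"gripper": 65, "travel": [0, 0, 0], "rotation": [0, 0, 0]}, {"gripper": 65, "travel": [0, 0, -10], "rotation": [0, 0, 0]}, {"gripper": 65, "travel": [0, 0, -25], "rotation": [0, 0, 0]}, {"gripper": 65, "travel": [0, 0, -30], "rotation": [0, 0, 0]}, {"gripper": 65, "travel": [0, 0, -30], "rotation": [0, 0, 0]}, {"gripper": 65, "travel": [0, 0, -15], "rotation": [0, 0, 0]}, {"gripper": 65, "travel": [0, 0, 0], "rotation": [0, 0, 0]}, {"gripper": 65, "travel": [0, 0, 0], "rotation": [0, 0, 0]}]}}

```text
t: 20.45
tcp_pos: [0.6077, 0.0838, 0.1919]
tool_rot: [-0.131, 0.991, -0.0, 0.001]
force: [0.3, 0.3, -1.1]
finger_gap: 0.759
```

Run:
```python
from h import *
go(451.7,197.4,60,157)
# collar orientation: 6-fold phase of outline from t0, radius-vs-angle harmonic
im=cv2.imread("pics/t0.png");V=cv2.cvtColor(im,cv2.COLOR_BGR2GRAY)
big=cv2.resize(V[272:308,168:206],None,fx=8,fy=8,interpolation=cv2.INTER_CUBIC)
for T in(135,145,155):
    cs,_=cv2.findContours((big>T).astype(np.uint8),cv2.RETR_EXTERNAL,cv2.CHAIN_APPROX_NONE);c=max(cs,key=cv2.contourArea)
    h=cv2.convexHull(c)[:,0].astype(float); P=np.array([onplane("top",168+(u-3.5)/8,272+(v-3.5)/8,.014)[:2] for u,v in c[:,0]])*1000
    M=cv2.moments(cv2.convexHull(P.astype(np.float32))); ctr=np.array([M["m10"],M["m01"]])/M["m00"]
    d=P-ctr;a=np.arctan2(d[:,1],d[:,0]);r=np.hypot(*d.T)
    bins=[r[np.abs((a-t+np.pi)%(2*np.pi)-np.pi)<.06].max(initial=0) for t in np.linspace(-np.pi,np.pi,120,endpoint=False)]
    ph=np.degrees(np.angle(np.sum(np.array(bins)*np.exp(6j*np.linspace(-np.pi,np.pi,120,endpoint=False)))))/6
    print(T,ctr.round(1),"vertex phase",round(ph,1),"flat normals",round(ph+30,1),round(ph+150,1))
```

```text
t 20.45 pos [607.7  83.8 191.9] phi 105.0 tilt [ 0.0026 -0.0001] F [ 0.3  0.3 -1.1] gap 0.759 q6 -1.88
travel now [121.6 150.2 131.5]
rot z -52.0 travel after rot [-43.5 188.3 131.5]
135 [451.9 197.4] vertex phase 7.1 flat normals 37.1 157.1
145 [452.1 197.3] vertex phase 7.0 flat normals 37.0 157.0
155 [452.5 196.9] vertex phase 8.0 flat normals 38.0 158.0
```

The small bush is placed. The collar's flat normals lie at 37°, 97° and 157°. I'll grip at 157°, which keeps the fingers away from the yellow hexagons.

Call:
{"name": "send_rows", "arguments": {"motion": [{"gripper": 65, "travel": [15, 18.6, 0], "rotation": [0, 0, 0]}, {"gripper": 65, "travel": [21.3, 26.3, 0], "rotation": [0, 0, 0]}, {"gripper": 65, "travel": [21.3, 26.3, 0], "rotation": [0, 0, 0]}, {"gripper": 65, "travel": [21.3, 26.3, 0], "rotation": [0, 0, 0]}, {"gripper": 65, "travel": [21.3, 26.3, 0], "rotation": [0, 0, 0]}, {"gripper": 65, "travel": [21.4, 26.4, 0], "rotation": [0, 0, 0]}, {"gripper": 65, "travel": [0, 0, 13], "rotation": [0, 0, -6.5]}, {"gripper": 65, "travel": [0, 0, 13], "rotation": [0, 0, -6.5]}, {"gripper": 65, "travel": [0, 0, 13], "rotation": [0, 0, -6.5]}, {"gripper": 65, "travel": [0, 0, 13], "rotation": [0, 0, -6.5]}, {"gripper": 65, "travel": [0, 0, 13], "rotation": [0, 0, -6.5]}, {"gripper": 65, "travel": [0, 0, 13], "rotation": [0, 0, -6.5]}]}}

```text
t: 21.45
tcp_pos: [0.4493, 0.1972, 0.1106]
tool_rot: [-0.457, 0.89, 0.001, -0.002]
force: [0.8, 0.5, 0.6]
finger_gap: 0.757
```

Call:
{"name": "send_rows", "arguments": {"motion": [{"gripper": 65, "travel": [0, 0, 13], "rotation": [0, 0, -6.5]}, {"gripper": 65, "travel": [0, 0, 13], "rotation": [0, 0, -6.5]}, {"gripper": 65, "travel": [0, 0, 20], "rotation": [0, 0, 0]}, {"gripper": 65, "travel": [0, 0, 5], "rotation": [0, 0, 0]}, {"gripper": 65, "travel": [0, 0, 0], "rotation": [0, 0, 0]}, {"gripper": 65, "travel": [0, 0, 0], "rotation": [0, 0, 0]}, {"gripper": 65, "travel": [0, 0, 0], "rotation": [0, 0, 0]}]}}

```text
t: 22.03
tcp_pos: [0.451, 0.1974, 0.0619]
tool_rot: [-0.552, 0.834, -0.0, 0.0]
force: [-0.7, -0.1, 1.1]
finger_gap: 0.757
```

```bash
python3 -c "
from h import *
go(452,197.3,3,157)
im=snap('side','s8');cv2.imwrite('pics/s8c.png',cv2.resize(im[60:260,90:290],None,fx=3,fy=3))"
```

```text
t 22.03 pos [451.  197.4  61.9] phi 157.0 tilt [0.0003 0.    ] F [-0.7 -0.1  1.1] gap 0.757 q6 -2.55
travel now [-0.2 -0.9 58.9]
rot z -0.0 travel after rot [-0.2 -0.9 58.9]
```

View pics/s8c.png

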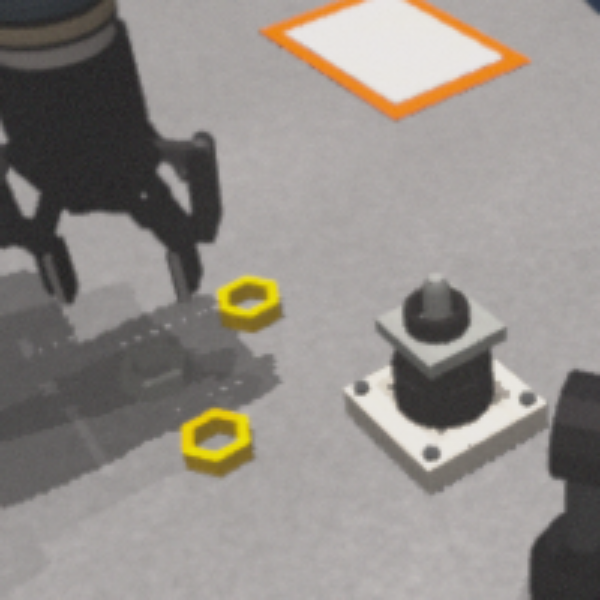

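The small bush lies on the plate (crop 436,312). The fingers straddle the grey collar at (155,365) and are clear of the yellow ones. I'll descend and grip.

Call:
{"name": "send_rows", "arguments": {"motion": [{"gripper": 65, "travel": [-0.2, -0.9, 15], "rotation": [0, 0, 0]}, {"gripper": 65, "travel": [0, 0, 15], "rotation": [0, 0, 0]}, {"gripper": 65, "travel": [0, 0, 14], "rotation": [0, 0, 0]}, {"gripper": 65, "travel": [0, 0, 9], "rotation": [0, 0, 0]}, {"gripper": 65, "travel": [0, 0, 4], "rotation": [0, 0, 0]}, {"gripper": 65, "travel": [0, 0, 1.5], "rotation": [0, 0, 0]}, {"gripper": 65, "travel": [0, 0, 0], "rotation": [0, 0, 0]}, {"gripper": 50, "travel": [0, 0, 0], "rotation": [0, 0, 0]}, {"gripper": 40, "travel": [0, 0, 0], "rotation": [0, 0, 0]}, {"gripper": 32, "travel": [0, 0, 0], "rotation": [0, 0, 0]}, {"gripper": 32, "travel": [0, 0, 0], "rotation": [0, 0, 0]}, {"gripper": 32, "travel": [0, 0, 0], "rotation": [0, 0, 0]}], "newtons": 50}}

```text
t: 23.08
tcp_pos: [0.4524, 0.1973, 0.004]
tool_rot: [-0.552, 0.834, -0.0, 0.001]
force: [-0.4, -0.2, 6.7]
finger_gap: 0.453
```

Call:
{"name": "send_rows", "arguments": {"motion": [{"gripper": 32, "travel": [0, 0, 0], "rotation": [0, 0, 0]}, {"gripper": 32, "travel": [0, 0, 0], "rotation": [0, 0, 0]}, {"gripper": 32, "travel": [0, 0, 0], "rotation": [0, 0, 0]}, {"gripper": 32, "travel": [0, 0, 0], "rotation": [0, 0, 0]}]}}

```text
t: 23.42
tcp_pos: [0.4524, 0.1974, 0.0041]
tool_rot: [-0.552, 0.834, -0.0, 0.001]
force: [-1.0, -0.6, 5.9]
finger_gap: 0.449
```

```bash
python3 -c "
from h import *
go(607.4,83.7,170,105)"
```

```text
t 23.42 pos [452.4 197.4   4.1] phi 157.0 tilt [0.0017 0.0003] F [-1.  -0.6  5.9] gap 0.449 q6 -2.56
travel now [  43.9 -187.4 -165.7]
rot z 52.0 travel after rot [-120.6 -149.9 -165.7]
```

The collar is held; 0.449 of full opening reads about 38 mm, the same offset as on the other parts. I'll lift, turn back 52° and carry.

Call:
{"name": "send_rows", "arguments": {"motion": [{"gripper": 32, "travel": [0, 0, -8], "rotation": [0, 0, 0]}, {"gripper": 32, "travel": [0, 0, -20], "rotation": [0, 0, 0]}, {"gripper": 32, "travel": [0, 0, -30], "rotation": [0, 0, 0]}, {"gripper": 32, "travel": [0, 0, -20], "rotation": [0, 0, 6.5]}, {"gripper": 32, "travel": [0, 0, -15], "rotation": [0, 0, 6.5]}, {"gripper": 32, "travel": [0, 0, -15], "rotation": [0, 0, 6.5]}, {"gripper": 32, "travel": [0, 0, -15], "rotation": [0, 0, 6.5]}, {"gripper": 32, "travel": [0, 0, -15], "rotation": [0, 0, 6.5]}, {"gripper": 32, "travel": [0, 0, -15], "rotation": [0, 0, 6.5]}, {"gripper": 32, "travel": [0, 0, -7], "rotation": [0, 0, 6.5]}, {"gripper": 32, "travel": [0, 0, 0], "rotation": [0, 0, 6.5]}, {"gripper": 32, "travel": [0, 0, 0], "rotation": [0, 0, 0]}]}}

```text
t: 24.42
tcp_pos: [0.4518, 0.1973, 0.1642]
tool_rot: [-0.13, 0.992, 0.0, 0.001]
force: [-0.1, -0.1, -0.6]
finger_gap: 0.448
```

Call:
{"name": "send_rows", "arguments": {"motion": [{"gripper": 32, "travel": [-12, -15, 0], "rotation": [0, 0, 0]}, {"gripper": 32, "travel": [-22, -27.3, 0], "rotation": [0, 0, 0]}, {"gripper": 32, "travel": [-22, -27.3, 0], "rotation": [0, 0, 0]}, {"gripper": 32, "travel": [-22, -27.3, 0], "rotation": [0, 0, 0]}, {"gripper": 32, "travel": [-22, -27.3, 0], "rotation": [0, 0, 0]}, {"gripper": 32, "travel": [-14, -17.5, 0], "rotation": [0, 0, 0]}, {"gripper": 32, "travel": [-6.6, -8.2, 0], "rotation": [0, 0, 0]}, {"gripper": 32, "travel": [0, 0, 0], "rotation": [0, 0, 0]}, {"gripper": 32, "travel": [0, 0, 0], "rotation": [0, 0, 0]}, {"gripper": 32, "travel": [0, 0, 0], "rotation": [0, 0, 0]}]}}

```text
t: 25.25
tcp_pos: [0.6048, 0.0848, 0.1626]
tool_rot: [-0.131, 0.991, 0.001, -0.002]
force: [-0.7, 0.4, -0.9]
finger_gap: 0.445
```

```bash
python3 -c "
from h import *
go(607.4,83.7,100)
im=snap('side','s9');cv2.imwrite('pics/s9c.png',cv2.resize(im[60:260,130:330],None,fx=3,fy=3))
z=manip.sense()['tcp_pos'][2]+.003
print((proj('side',[.6074,.0837,z])[0]+[.6,0]-[130,60])*3)"
```

```text
t 25.25 pos [604.8  84.8 162.6] phi 105.1 tilt [-0.0033  0.0006] F [-0.7  0.4 -0.9] gap 0.445 q6 -1.88
travel now [-2.4 -1.9 62.6]
[306.46586521 194.85481276]
```

View pics/s9c.png

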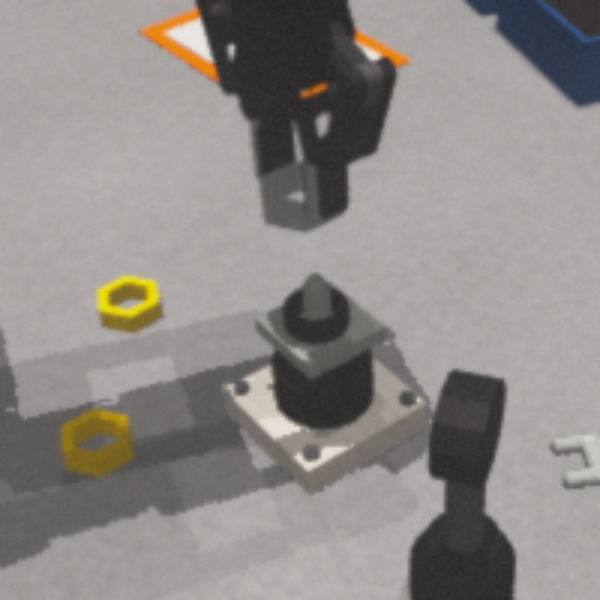

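The collar is level, about 2.5 mm off to the left (302 against 306), which agrees with the TCP reading. I'll correct it, hover and check.

Call:
{"name": "send_rows", "arguments": {"motion": [{"gripper": 32, "travel": [-1, -0.8, 10], "rotation": [0, 0, 0]}, {"gripper": 32, "travel": [-0.5, -0.5, 15], "rotation": [0, 0, 0]}, {"gripper": 32, "travel": [0, 0, 10], "rotation": [0, 0, 0]}, {"gripper": 32, "travel": [0, 0, 0], "rotation": [0, 0, 0]}, {"gripper": 32, "travel": [0, 0, 0], "rotation": [0, 0, 0]}, {"gripper": 32, "travel": [0, 0, 0], "rotation": [0, 0, 0]}]}}

```text
t: 25.8
tcp_pos: [0.6089, 0.0831, 0.1282]
tool_rot: [-0.131, 0.991, 0.0, 0.0]
force: [-0.2, -0.5, -1.0]
finger_gap: 0.446
```

```bash
python3 -c "
from h import *
go(607.4,83.7,100)"
```

```text
t 25.80 pos [608.9  83.1 128.2] phi 105.0 tilt [0. 0.] F [-0.2 -0.5 -1. ] gap 0.446 q6 -1.88
travel now [ 1.3  1.  28.2]
```

Call:
{"name": "send_rows", "arguments": {"motion": [{"gripper": 32, "travel": [1.2, 0.8, 5], "rotation": [0, 0, 0]}, {"gripper": 32, "travel": [0, 0, 8], "rotation": [0, 0, 0]}, {"gripper": 32, "travel": [0, 0, 8], "rotation": [0, 0, 0]}, {"gripper": 32, "travel": [0, 0, 5], "rotation": [0, 0, 0]}, {"gripper": 32, "travel": [0, 0, 2], "rotation": [0, 0, 0]}, {"gripper": 32, "travel": [0, 0, 1.5], "rotation": [0, 0, 0]}, {"gripper": 32, "travel": [0, 0, 1], "rotation": [0, 0, 0]}, {"gripper": 32, "travel": [0, 0, 0.6], "rotation": [0, 0, 0]}, {"gripper": 32, "travel": [0, 0, 0], "rotation": [0, 0, 0]}, {"gripper": 32, "travel": [0, 0, 0], "rotation": [0, 0, 0]}]}}

```text
t: 26.63
tcp_pos: [0.6077, 0.0833, 0.0972]
tool_rot: [-0.131, 0.991, -0.0, 0.0]
force: [-0.1, -0.1, -1.1]
finger_gap: 0.449
```

Call:
{"name": "send_rows", "arguments": {"motion": [{"gripper": 32, "travel": [0, 0, 0.6], "rotation": [0, 0, 0]}, {"gripper": 32, "travel": [0, 0, 0.6], "rotation": [0, 0, 0]}, {"gripper": 32, "travel": [0, 0, 0], "rotation": [0, 0, 0]}, {"gripper": 32, "travel": [0, 0, 0], "rotation": [0, 0, 0]}]}}

```text
t: 26.97
tcp_pos: [0.6077, 0.0832, 0.0961]
tool_rot: [-0.131, 0.991, -0.0, 0.0]
force: [-0.2, 1.0, 1.5]
finger_gap: 0.457
```

Contact is just starting at z = 96.1, as expected. One more small step to be sure.

Call:
{"name": "send_rows", "arguments": {"motion": [{"gripper": 32, "travel": [0, 0, 0.5], "rotation": [0, 0, 0]}, {"gripper": 32, "travel": [0, 0, 0], "rotation": [0, 0, 0]}, {"gripper": 32, "travel": [0, 0, 0], "rotation": [0, 0, 0]}]}}

```text
t: 27.22
tcp_pos: [0.6077, 0.0833, 0.096]
tool_rot: [-0.131, 0.991, -0.0, 0.0]
force: [-1.2, -0.4, 5.3]
finger_gap: 0.446
```

Call:
{"name": "send_rows", "arguments": {"motion": [{"gripper": 44, "travel": [0, 0, 0], "rotation": [0, 0, 0]}, {"gripper": 50, "travel": [0, 0, 0], "rotation": [0, 0, 0]}, {"gripper": 60, "travel": [0, 0, 0], "rotation": [0, 0, 0]}, {"gripper": 70, "travel": [0, 0, 0], "rotation": [0, 0, 0]}, {"gripper": 70, "travel": [0, 0, -10], "rotation": [0, 0, 0]}, {"gripper": 70, "travel": [0, 0, -25], "rotation": [0, 0, 0]}, {"gripper": 70, "travel": [0, 0, -35], "rotation": [0, 0, 0]}, {"gripper": 70, "travel": [0, 0, -35], "rotation": [0, 0, 0]}, {"gripper": 70, "travel": [30, 0, 0], "rotation": [0, 0, 0]}, {"gripper": 70, "travel": [35, 0, 0], "rotation": [0, 0, 0]}, {"gripper": 70, "travel": [35, 0, 0], "rotation": [0, 0, 0]}, {"gripper": 70, "travel": [30, 0, 0], "rotation": [0, 0, 0]}]}}

```text
t: 28.22
tcp_pos: [0.4797, 0.0495, 0.201]
tool_rot: [-0.131, 0.991, -0.0, -0.0]
force: [0.3, 0.4, 0.2]
finger_gap: 0.822
```

Call:
{"name": "send_rows", "arguments": {"motion": [{"gripper": 70, "travel": [10, 30, 0], "rotation": [0, 0, 0]}, {"gripper": 70, "travel": [10, 35, 0], "rotation": [0, 0, 0]}, {"gripper": 70, "travel": [10, 35, 0], "rotation": [0, 0, 0]}, {"gripper": 70, "travel": [0, 35, 0], "rotation": [0, 0, 0]}, {"gripper": 70, "travel": [0, 35, 0], "rotation": [0, 0, 0]}, {"gripper": 70, "travel": [0, 35, 0], "rotation": [0, 0, 0]}, {"gripper": 70, "travel": [0, 30, 0], "rotation": [0, 0, 0]}, {"gripper": 70, "travel": [0, 15, 0], "rotation": [0, 0, 0]}, {"gripper": 70, "travel": [0, 0, 0], "rotation": [0, 0, 0]}, {"gripper": 70, "travel": [0, 0, 0], "rotation": [0, 0, 0]}, {"gripper": 70, "travel": [0, 0, 0], "rotation": [0, 0, 0]}, {"gripper": 70, "travel": [0, 0, 0], "rotation": [0, 0, 0]}]}}

```text
t: 29.22
tcp_pos: [0.3886, 0.2824, 0.2004]
tool_rot: [-0.13, 0.992, -0.0, 0.0]
force: [-0.3, 0.1, 0.3]
finger_gap: 0.818
```

```bash
python3 -c "
from h import *
go(607.4,83.7,100)
a=snap('side','s10');b=snap('top','t10')
cv2.imwrite('pics/fin.png',np.hstack([cv2.resize(a[60:260,130:330],None,fx=2.9,fy=2.9)[:,:400],cv2.resize(b[60:310,110:450],(400,294)).repeat(1,0) if 0 else cv2.resize(b[100:300,170:310],(400,580),interpolation=cv2.INTER_CUBIC)[:580]]))"
```

```text
t 29.22 pos [388.6 282.4 200.4] phi 104.9 tilt [ 0.0001 -0.0003] F [-0.3  0.1  0.3] gap 0.818 q6 -1.44
travel now [-160.2 -248.3  100.5]
```

View pics/fin.png

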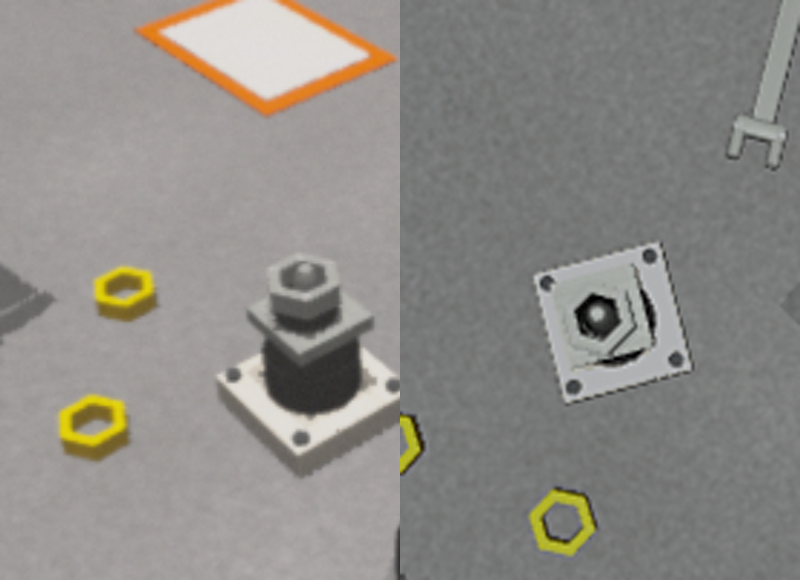

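View pics/s10.png

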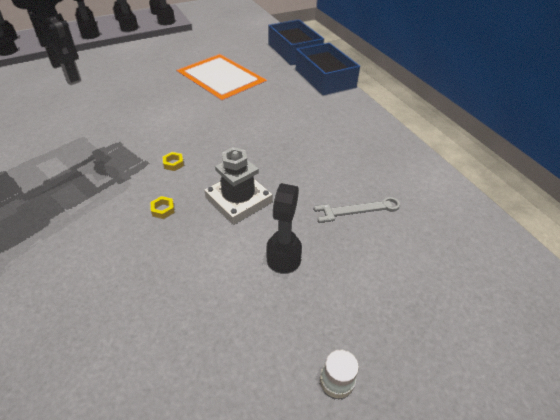

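The stack at (235,165) is complete and level, with the stud showing through the collar. The bystanders at (284,230), (340,373) and (360,208) and both yellow nuts are where they were. Handing in.

```bash
python3 -c "
from station import manip
manip.sign_off()"
```

```text
the job is handed in; nothing more can be done
```

The four parts are on the stud in the order you asked for: large bush, plate, small bush, grey steel collar. I lowered each one until it touched what was below, then let go. The job was handed in at about 29 s.

- **Seating:** Each contact came within about 0.5 mm of the height expected from the part sizes, with 5–6 N on the tool.
- **Final pictures:** The stack looks level and centred in both views, with the stud showing through the collar. In the side view the eye damper, jar, wrench and both yellow hexagons stand where they were at the start. The gripper was well clear.
- **Disagreements:** The top and side cameras disagreed by about 2–3 mm, which is near their stated accuracy and within the 5 mm clearance. The finger opening read about 2–3 mm less than each part's true width. My first two move calls were refused, apparently because they left out the rotation field, and nothing moved.

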